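# Close the bar rack with its four-tooth gate

### The arm

A 6-joint arm with a two-finger parallel gripper is mounted at the origin on the work surface. World frame = base frame: x ahead of the robot, y to its left, z up, the work surface at z = 0. Lengths are in mm, angles in rad, forces in N, time in s.
With the tool pointing down it reaches from about 400 to 925 mm from the base axis. Payload 12.5 kg.
Tool frame: the origin (TCP) lies between the finger pads; the fingertips stand 19 mm ahead of it and the grasp point (between the pads) is the TCP (env.tips_ahead is the distance from the TCP to the fingertips, in mm); z points along the fingers, y is the line along which they close (so a half turn about z gives the same grasp; the last joint's range is limited). The gripper opens to 95 mm and grips with 3 to 60 N. Pads are 20 mm wide; open, the fingers measure 119 mm over their backs; the gripper's body (75 mm by 180 mm) begins 59 mm behind the grasp point.
Start: joints at [-1.419, 0.491, 1.559, -0, 1.092, -0.106], TCP at [159.368, -604.356, 233.661] pointing down, gripper open.
Joint ranges: [-3.1, 3.1], [-0.84, 2.19], [0.05, 2.79], [-1.13, 4.28], [0.06, 2.93], [-2.69, 2.69]. Speed limits (rad/s): [2.22, 2.22, 2.79, 3.14, 3.14, 3.14].

### API

Orientations are given as [roll, pitch, yaw] about the fixed x, y, z axes, in that order (R = Rz(yaw) Ry(pitch) Rx(roll)).
In Python, from cell import env gives the robot as it stands.
- The arm moves only by the shell command python3 -m crank 'ROWS'. ROWS is JSON, a list of rows, each a list of 5 numbers: the shift along the tool's x, y, z in mm, then the turn about the tool's z in degrees, then the finger opening in mm, from 0 to 95.1. In form: [[dx, dy, dz, yaw, grip], ...]. A call has 1 to 10 rows; each row is the pose to reach, as a shift and turn from the pose commanded when the call began, along the tool's axes at that moment; what a row does not reach only later rows make up. A row lasts 1/12 s, in which the tool goes at most 41.7 mm and 7.16 degrees, less where a joint would pass 70% of its speed; a pose out of reach is approached as far as the arm can. A call with a gripper value outside its range is refused whole. The fingers move at their own pace and stop on an object; the grip force is fixed at half the most. Time passes only in rows, so rows that repeat a pose let the fingers close. It gives the time, the measured TCP pose, the force, the opening and the grip force at its end, in the units of the state.
- env.state(): the state, without advancing time (a new reading comes with each control period).
- env.read_camera(name): name is "scene" or "top"; returns a dict with "img" (420x560x3 uint8, blue, green, red), "K" (3x3 intrinsics, pixels), "k1" (the pictures are not rectified: a ray, as slopes to the right and down, at radius r is drawn at 1 + k1 r^2 times it, then the intrinsics apply), "pose" (4x4, takes a point from camera to world coordinates). Camera axes: x right, y down, z forward; pixel columns grow to the right and rows downward; lengths in mm; the calibration is good to about 2 mm. A picture is of the moment at which its call begins. There is no depth.
- env.job_done(): hands the job in; it is judged then, once.
The state is a dict: "t": time; "joints": joint angles; "qvel": joint speeds; "tau": joint torques, N m; "eef_pos": TCP position; "tcp_rot": TCP orientation; "ft_force": force on the tool from outside, world axes, zero at the start; "moment": the same for the moment, N m; "opening": opening from 0.0 (shut) to 1.0 (fully open); "grip_force": force on a finger pad.
Only numpy, scipy, OpenCV 4.12 (cv2) and the standard library are available. Lean on these libraries where they do the work, as an engineer would, in place of code of your own. Each camera call takes 0.05 s, during which the arm holds its last target. There are 200 camera calls.

### The job

Shut off the lanes of the green bar-stock rack: take the yellow four-tooth gate by its black grip and lower it, without letting it drop, into the front of the rack so that each tooth stands in its own slot and the gate's beam rests flat on the rack's walls. Then let go. Leave the red three-tooth gate and the hammer where they are.

Things in the scene. Friction and masses are not known exactly. Their poses are not given: they have to be found in the camera images.
- gate: Yellow metal comb, 0.35 kg, loose, standing on 4 teeth, each 24 (x) x 22 (y) x 36 mm long, at y = -75, -25, 25, 75. Above them a beam 24 x 206 mm, z 36 to 50. On top, central, a black grip 20 thick (x), 60 long (y), z 50 to 94: pinch it along the gate's x. Origin: gate centre at tooth-tip level; z up, y along the teeth. Same either way round.
- rack: Green open tray of 4 lanes, fixed, x -35 to 155 mm, 206 wide (y). Origin: bench level, mid slot row; x along lanes to their far end, y along row. 6 mm walls 45 high at y = 0, +-50, +-100; 24 high, 5 mm sills at x = +-32.5 bound 4 slots 44 (y) x 60 (x) at y = +-25, +-75. Floor 4 thick. Fixed bars under 33 high behind. Gate seated: beam on walls, tips 9 mm above bench.
- red_gate: The red gate of another rack: same beam and black grip as the yellow one, but only three teeth (75 mm apart). It stands loose on the bench, to be left alone. Origin: its centre at the level of the tooth tips; z up, y along the row of teeth.
- hammer: A hand hammer lying loose on the bench beyond the other things, about 260 mm long, wooden handle and steel head, 26 mm high, to be left alone. Origin: its middle at the underside; x along the handle towards the head.
There are look-alikes about, which are no part of the job. There is more than one size of the gate; the one meant has the size given above.

How it is judged (in metres and radians):
At the end, for the whole second after the job is handed in: The yellow gate rests in the rack, every tooth in its slot: tips 4 to 14 mm above the bench (9 when seated), centre within 20 mm (x) and 14 mm (y) of the middle of the slot row, parallel to it within 0.25 rad, tilted under 0.06 rad, at rest (z of gate in the frame of rack between 0.004 and 0.014 m and x of gate in the frame of rack between -0.02 and 0.02 m and y of gate in the frame of rack between -0.014 and 0.014 m and angle between the y axis of gate and the y axis of rack, either way round below 0.25 rad and angle between gate's own z axis and vertical below 0.06 rad and linear speed of gate below 0.02 m/s); the robot touches nothing.
It fails at once if the red gate is moved more than 30 mm or tipped (distance of red_gate from where it was at the start of the episode above 0.03 m or angle between red_gate's own z axis and vertical above 0.5 rad).
It fails at once if the hammer is moved more than 30 mm (distance of hammer from where it was at the start of the episode above 0.03 m).
It fails at once if the gate is dropped into the rack (faster than 0.6 m/s in its slots) (horizontal distance between gate and rack below 0.04 m and height (world z) of gate below 0.045 m and linear speed of gate above 0.6 m/s).
It also fails if it takes over 45 s, if anything falls off the work surface, if the arm or the gripper's body presses on something with over 40 N, if the wrist force passes 120 N, or if a joint passes its speed limit or range.

## Working session

There is one attempt and no reset: what is moved stays moved. The work goes in short steps, Python scripts to look and compute and a shell command to move; the robot and the scene stay as the last step left them, time stands still between calls to the robot, and variables do not carry over. Pictures are saved under pics/ and viewed, at most 10 in all, crops included, and the job is handed in when it is done.

```bash
mkdir -p pics; ls
python3 - <<'E'
from cell import env
import cv2,numpy as np
for n in("scene","top"):
    c=env.read_camera(n); cv2.imwrite(f"pics/{n}0.png",c["img"]); print(n,c["K"].tolist(),c["k1"],np.round(c["pose"],3).tolist())
print(env.state())
E
```

```text
pics
scene [[481.4154519164713, 0.0, 277.5020518560908], [0.0, 481.4154519164713, 211.34742540796805], [0.0, 0.0, 1.0]] -0.052902725614498276 [[0.705, 0.459, -0.541, 1211.867], [0.71, -0.451, 0.541, -836.993], [0.005, -0.765, -0.643, 843.183], [0.0, 0.0, 0.0, 1.0]]
top [[520.2744614098758, 0.0, 269.7144406329154], [0.0, 520.2744614098758, 219.93396093067446], [0.0, 0.0, 1.0]] 0.06061789022859758 [[0.024, -0.99, 0.142, 366.66], [-1.0, -0.026, -0.014, -138.446], [0.017, -0.142, -0.99, 1114.868], [0.0, 0.0, 0.0, 1.0]]
{'t': 0.1, 'joints': array([-1.41860777e+00,  4.91488743e-01,  1.55935543e+00,  1.99344265e-05,
        1.09169534e+00, -1.05584274e-01]), 'qvel': array([ 5.24290876e-04, -6.11220569e-04, -4.41729462e-03, -2.94799218e-05,
        1.33792294e-03, -9.31730651e-04]), 'tau': array([ 3.04517205e-03, -6.13621116e+01, -2.58605433e+01,  6.94618584e-02,
        4.70366946e-02, -5.90787886e-05]), 'eef_pos': array([ 159.33830392, -604.16281361,  233.13811407]), 'tcp_rot': array([-3.14065293e+00, -1.17370498e-04,  2.57763580e-01]), 'ft_force': array([ 0.17095545,  0.97202653, -0.15439499]), 'moment': array([-0.07157501,  0.00188611, -0.01111909]), 'grip_force': 0.0, 'opening': 1.001098942637835}
```

View pics/scene0.png

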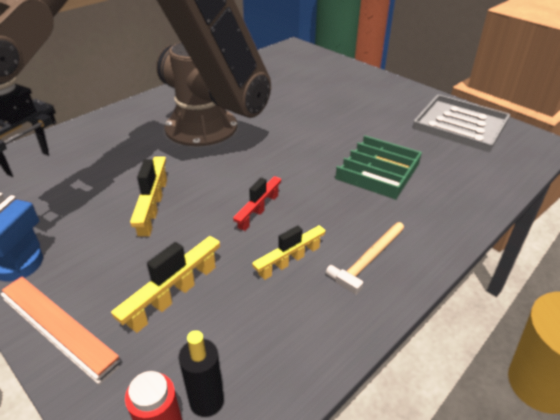

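View pics/top0.png

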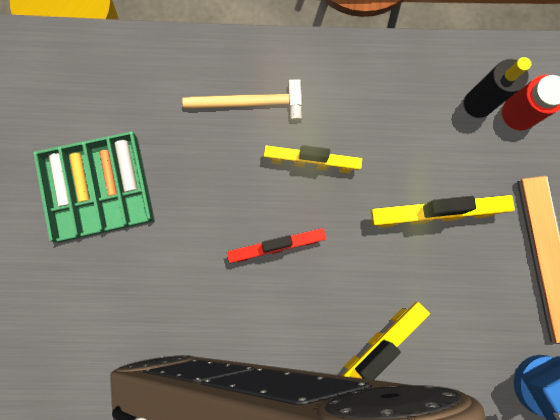

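Scene view: yellow combs stand at scene (290,248)/top (313,158), at (168,280)/(443,210) which is bigger, and at (150,195)/(387,340) partly under the arm. The red gate is at (258,200)/(277,243), the rack at (380,167)/(95,188) with its empty slots at the lower (near) edge, and the hammer at (365,255)/(245,101).

Candidates for the yellow gate are these three yellow combs plus the red one. I'll measure sizes and check a close crop.

```bash
cat > h.py <<'E'
import numpy as np,cv2
from scipy.optimize import least_squares
from cell import env
def ray(c,p):
    d=np.array([c["k1"],0,0,0.])  # r^2 only
    u=cv2.undistortPoints(np.array([[p]],float),c["K"],d)[0,0]
    return c["pose"][:3,3],c["pose"][:3,:3]@np.array([u[0],u[1],1])
def onz(c,p,z):
    o,d=ray(c,p); return o+d*(z-o[2])/d[2]
def tri(c1,p1,c2,p2):
    (a,d),(b,e)=ray(c1,p1),ray(c2,p2)
    s=np.linalg.lstsq(np.c_[d,-e],b-a,rcond=None)[0]
    P,Q=a+d*s[0],b+e*s[1]; return (P+Q)/2,np.linalg.norm(P-Q)
def proj(c,P):
    T=np.linalg.inv(c["pose"]); P=np.atleast_2d(P).astype(float)
    return cv2.projectPoints(P,cv2.Rodrigues(T[:3,:3])[0],T[:3,3],c["K"],np.array([c["k1"],0,0,0.]))[0][:,0]
E
python3 - <<'E'
from h import *
s=cv2.imread("pics/scene0.png");t=cv2.imread("pics/top0.png")
a=cv2.resize(s[215:285,240:340],(800,560)[:2] if 0 else (400,280),interpolation=cv2.INTER_CUBIC)
b=cv2.resize(t[130:200,255:370],(400,243),interpolation=cv2.INTER_CUBIC)
c=cv2.resize(s[150:240,120:190],(0,0),fx=3.1,fy=3.1,interpolation=cv2.INTER_CUBIC)
d=cv2.resize(t[125:250,25:160],(370,343),interpolation=cv2.INTER_CUBIC)
L=np.zeros((600,800,3),np.uint8)
L[:280,:400]=a;L[290:533,:400]=b;L[:c.shape[0],410:410+c.shape[1]]=c
L[600-310:600,410:410+335]=cv2.resize(d,(335,310))
cv2.imwrite("pics/crop1.png",L)
E
```

```text
(no output)
```

View pics/crop1.png

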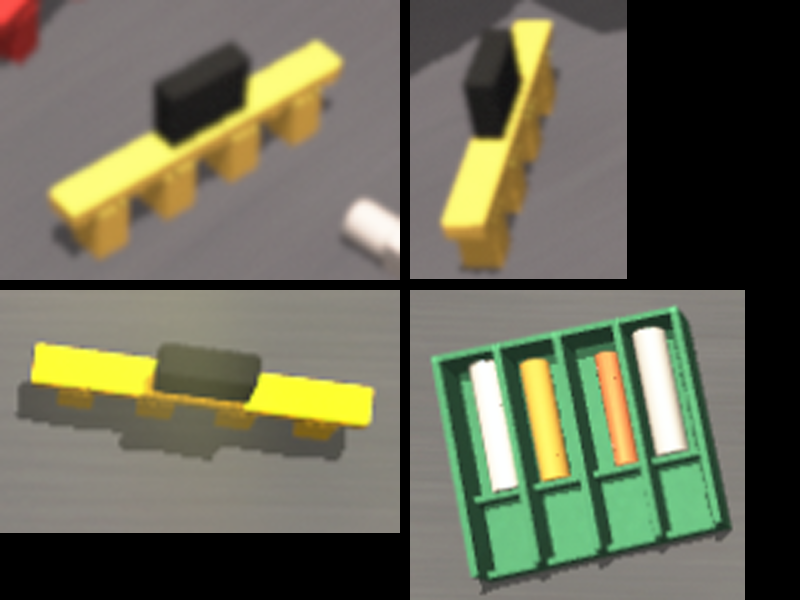

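The crop shows that the yellow comb at top (313,158) has four teeth and a length of about 98 px, or roughly 206 mm. The rack's slots are along its lower edge. Next I fit the poses of the gate, rack, red gate and the other yellow combs.

```bash
cat > fit.py <<'E'
from h import *
A=np.linspace(0,2*np.pi,72,endpoint=False);D=np.c_[np.cos(A),np.sin(A)]
def sup(p): return (p@D.T).max(0)
def mask(img,kind,near):
    h=cv2.cvtColor(img,cv2.COLOR_BGR2HSV)
    lo,hi=dict(y=((15,110,60),(35,255,255)),g=((50,60,25),(90,255,255)),r=((0,150,60),(8,255,255)))[kind]
    m=cv2.inRange(h,lo,hi)
    m=cv2.morphologyEx(m,cv2.MORPH_CLOSE,np.ones((9,9)))
    n,l,s,_=cv2.connectedComponentsWithStats(m)
    i=min((i for i in range(1,n) if s[i,4]>100),key=lambda i:np.hypot(*(np.argwhere(l==i)[:,::-1]-near).T).min())
    return np.argwhere(l==i)[:,::-1].astype(float),s[i]
def box(x0,x1,y0,y1,z0,z1): return np.array([[x,y,z] for x in(x0,x1) for y in(y0,y1) for z in(z0,z1)],float)
def gatepts(L=206,W=24): 
    return np.r_[box(-W/2,W/2,-L/2,L/2,36,50),box(-12,12,-86,86,0,36)]
rackpts=box(-35,155,-103,103,0,45)
def place(P,x,y,z,a):
    c,s=np.cos(a),np.sin(a); return P@np.array([[c,s,0],[-s,c,0],[0,0,1]])+[x,y,z]
def fit(cams,sel,P,x0,scale=False):
    S=[sup(p) for p in sel]
    def f(v):
        Q=P*(v[4] if scale else 1)
        return np.r_[tuple(sup(proj(c,place(Q,*v[:3],v[3])))-s for c,s in zip(cams,S))]
    r=least_squares(f,x0,loss="soft_l1",x_scale=[10,10,10,.1]+[.1]*scale,diff_step=1e-4)
    return r.x,np.sqrt(np.mean(r.fun**2))
E
python3 - <<'E'
from fit import *
cs=[env.read_camera(n) for n in("scene","top")]
for nm,k,pix,P,a in [("A","y",((270,258),(285,155)),gatepts(),0),("B","y",((135,300),(400,213)),gatepts(),0),("rack","g",((372,180),(65,225)),rackpts,.2),("red","r",((245,212),(245,252)),gatepts(),.1)]:
    sel=[];
    for c,p in zip(cs,pix):
        m,s=mask(c["img"],k,p);sel.append(m);print(nm,s.tolist())
    g=onz(cs[1],sel[1].mean(0),30)
    if nm=="rack": g-=[60,0,0]
    x,e=fit(cs,sel,P,[g[0],g[1],0,a,1.0],True);print(nm,"scaled",np.round(x,3),round(e,2))
    x,e=fit(cs,sel,P,[*x[:2],0,x[3]]);print(nm,np.round(x,3),round(e,2))
E
```

```text
A [252, 226, 73, 53, 1335]
A [264, 145, 99, 28, 1199]
A scaled [ 6.56023e+02 -2.40130e+02  4.96100e+00 -1.09000e-01  9.75000e-01] 0.47
A [ 6.55865e+02 -2.39856e+02  2.91400e+00 -1.02000e-01] 0.97
B [111, 236, 109, 96, 3029]
B [371, 195, 144, 33, 2042]
B scaled [ 5.47115e+02 -5.03831e+02  4.55500e+00  1.26000e-01  1.36200e+00] 0.35
B [ 5.59868e+02 -5.30309e+02  3.74290e+01  3.60000e-02] 15.7
rack [336, 136, 85, 63, 3209]
rack [33, 131, 121, 111, 7498]
rack scaled [5.27505e+02 2.02383e+02 5.48500e+00 2.56000e-01 9.78000e-01] 0.67
rack [ 5.26764e+02  2.03753e+02 -4.93000e-01  2.58000e-01] 1.39
red [234, 177, 47, 53, 733]
red [227, 228, 99, 35, 939]
red scaled [ 4.67893e+02 -1.67081e+02  5.77400e+00  2.73000e-01  9.65000e-01] 0.62
red [ 4.67683e+02 -1.66761e+02  1.76900e+00  2.81000e-01] 1.31
```

The measured scale for this gate (0.975) matches the rack's (0.978), both within threshold bias. The comb at (443,210) is 1.36 times bigger. The comb under the arm is also about 144 px long, so about 1.36 times too. The target gate is therefore at (656,-240), yaw -0.105, and the rack at (527,203), yaw 0.257. Next I move over the gate.

```bash
python3 -m crank '[[35,-14,0,-4,95],[70,-28,0,-8,95],[105,-41,0,-13,95],[140,-55,0,-17,95],[175,-69,0,-21,95],[210,-83,0,-25,95],[245,-96,0,-30,95],[280,-110,0,-34,95],[300,-118,0,-36,95],[300,-118,0,-36,95]]'
python3 - <<'E'
from h import *
s=env.state();y=s["tcp_rot"][2];p=s["eef_pos"];d=np.array([656,-240])-p[:2]
print(p,y,s["t"],"dx,dy",d@[np.cos(y),np.sin(y)],d@[np.sin(y),-np.cos(y)],"turn",np.degrees(y-1.466))
E
```

```text
t: 1.03
eef_pos: [422.2, -411.2, 233.6]
tcp_rot: [3.142, -0.001, 0.892]
ft_force: [0.1, 0.6, 0.2]
opening: 0.996
grip_force: 0.0
[ 422.17597472 -411.16344544  233.56919731] 0.8919247219622326 1.0333 dx,dy 280.0350489653253 74.5048401447279 turn -32.89209055436335
```

```bash
python3 -m crank '[[34,9,8,-4,95],[68,18,16,-8,95],[102,27,24,-12,95],[136,36,32,-16,95],[170,45,40,-20,95],[204,54,48,-24,95],[238,63,56,-28,95],[265,70,64,-31,95],[280,74,73,-33,95],[280,74,73,-33,95]]'
python3 - <<'E'
from fit import *
cs=[env.read_camera(n) for n in("scene","top")]
s=env.state();print(s["eef_pos"],s["tcp_rot"],s["t"])
im=[c["img"].copy() for c in cs]
for i,(c,q) in enumerate(zip(cs,[proj(c,np.r_[place(gatepts(),656,-240,0,-.105),place(box(-10,10,-30,30,50,94),656,-240,0,-.105),place(np.array([[0,0,0],[0,-75,0],[0,-25,0],[0,25,0],[0,75,0],[155,103,45],[155,-103,45],[-35,103,45],[-35,-103,45]]),527,203,0,.257)]) for c in cs])):
    cv2.imwrite(f"pics/tmp{i}.png",im[i])
    for p in q: cv2.circle(im[i],tuple(int(round(v*16)) for v in p),20,(255,0,255),-1,shift=4)
a=cv2.resize(im[0][110:310,200:450],(0,0),fx=1.6,fy=1.6,interpolation=cv2.INTER_CUBIC)
b=cv2.resize(im[1][90:280,20:400],(0,0),fx=1.45,fy=1.45,interpolation=cv2.INTER_CUBIC)
L=np.zeros((600,560,3),np.uint8);L[:a.shape[0],:a.shape[1]]=a;L[322:322+b.shape[0],:b.shape[1]]=b
cv2.imwrite("pics/over1.png",L)
E
```

```text
t: 1.87
eef_pos: [654.6, -242.1, 158.1]
tcp_rot: [-3.139, -0.001, 1.465]
ft_force: [-0.7, 0.6, -0.8]
opening: 0.998
grip_force: 0.0
[ 653.07156583 -244.24596301  159.90971703] [-3.14015381e+00 -6.18658756e-05  1.46102797e+00] 1.9667
```

View pics/over1.png

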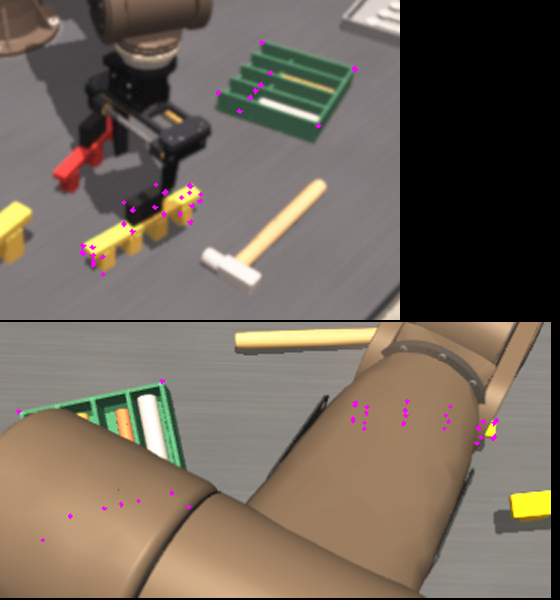

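The overlay shows the fitted points on the gate (scene crop, about (85–195,190–270)) and on the rack corners in both views. The gripper straddles the grip. Next I descend and grip.

```bash
python3 -m crank '[[1,0,20,0,95],[1,0,40,0,95],[1,0,60,0,95],[1,0,75,0,95],[1,0,83,0,95],[1,0,83,0,95],[1,0,83,0,95]]' && python3 -m crank '[[0,0,0,0,10],[0,0,0,0,10],[0,0,0,0,10],[0,0,0,0,10],[0,0,0,0,10],[0,0,0,0,10],[0,0,0,0,10],[0,0,0,0,10],[0,0,0,0,10],[0,0,0,0,10]]'
```

```text
t: 2.55
eef_pos: [653.5, -243.7, 78.4]
tcp_rot: [3.141, 0.0, 1.461]
ft_force: [0.4, 0.1, -0.5]
opening: 1.001
grip_force: 0.0
t: 3.38
eef_pos: [653.9, -242.7, 77.6]
tcp_rot: [3.142, 0.0, 1.462]
ft_force: [0.4, -0.3, -0.4]
opening: 0.352
grip_force: 0.0
```

```bash
python3 -m crank '[[0,0,0,0,10],[0,0,0,0,10],[0,0,0,0,10],[0,0,0,0,10],[0,0,0,0,10],[0,0,0,0,10],[0,0,0,0,10],[0,0,0,0,10]]' && python3 -m crank '[[0,0,-8,0,10],[0,0,-25,0,10],[0,0,-50,0,10],[0,0,-75,0,10],[0,0,-90,0,10],[0,0,-90,0,10],[0,0,-90,0,10]]'
```

```text
t: 4.05
eef_pos: [653.8, -242.7, 77.5]
tcp_rot: [-3.141, -0.0, 1.462]
ft_force: [-0.3, 0.8, -2.9]
opening: 0.207
grip_force: 30.0
t: 4.63
eef_pos: [653.9, -242.7, 168.3]
tcp_rot: [3.14, 0.0, 1.462]
ft_force: [-0.0, 0.3, -3.1]
opening: 0.211
grip_force: 30.0
```

Held: 20 mm opening, 30 N grip and about 3.3 N of weight. Next I carry it over the rack.

```bash
python3 -m crank '[[12,-5,0,-1,10],[36,-15,0,-2,10],[62,-25,0,-3,10],[88,-36,0,-4,10],[114,-47,0,-5,10],[140,-57,0,-6,10],[166,-68,0,-8,10],[192,-78,0,-9,10],[205,-84,0,-10,10],[213,-87,0,-10,10]]' && python3 -m crank '[[16,-8,0,-1,10],[40,-20,0,-2,10],[64,-31,0,-3,10],[88,-43,0,-4,10],[112,-54,0,-6,10],[136,-64,0,-7,10],[158,-73,0,-8,10],[178,-82,0,-9,10],[188,-88,0,-10,10],[193,-92,0,-11,10]]'
python3 - <<'E'
from h import *
s=env.state();y=s["tcp_rot"][2];p=s["eef_pos"];d=np.array([527,203])-p[:2]
print(p,y,s["t"],"dx,dy",d@[np.cos(y),np.sin(y)],d@[np.sin(y),-np.cos(y)],"turn",np.degrees(y-1.828))
E
```

```text
t: 5.47
eef_pos: [589.2, -19.4, 166.7]
tcp_rot: [-3.139, -0.0, 1.64]
ft_force: [-0.2, -0.6, -2.7]
opening: 0.206
grip_force: 30.0
t: 6.3
eef_pos: [485.1, 165.8, 167.4]
tcp_rot: [-3.141, 0.0, 1.831]
ft_force: [0.3, -0.5, -3.4]
opening: 0.214
grip_force: 30.0
[485.13594034 165.8480532  167.41200201] 1.8310760631026346 6.3 dx,dy 25.126843444281757 50.015081530074276 turn 0.17624543329687595
```

```bash
python3 -m crank '[[10,20,0,0,10],[20,40,0,0,10],[24,49,12,0,10],[24,50,20,0,10],[24,50,20,0,10]]'
python3 - <<'E'
from fit import *
cs=[env.read_camera(n) for n in("scene","top")]
s=env.state();p=s["eef_pos"];y=s["tcp_rot"][2];print(p,y)
im=[c["img"].copy() for c in cs]
G=np.r_[gatepts(),box(-10,10,-30,30,50,94)]
for i,c in enumerate(cs):
    q=proj(c,np.r_[place(G,p[0],p[1],p[2]-77.5,y-np.pi/2),place(rackpts,527,203,0,.257)])
    cv2.imwrite(f"pics/tmp{i}b.png",im[i])
    for v in q: cv2.circle(im[i],tuple(int(round(t*16)) for t in v),14,(255,0,255),-1,shift=4)
a=cv2.resize(im[0][90:220,290:460],(0,0),fx=3.4,fy=2.3*3.4/2.3,interpolation=cv2.INTER_CUBIC)[:440]
cv2.imwrite("pics/over2.png",np.vstack([a[:,:560],cv2.resize(im[1][110:270,10:210],(200,160)).repeat(1,0) if 0 else np.pad(im[1][110:268,10:300],((0,0),(0,a[:,:560].shape[1]-290),(0,0)))]))
E
```

```text
t: 6.72
eef_pos: [527.6, 200.1, 145.6]
tcp_rot: [-3.138, 0.0, 1.829]
ft_force: [-0.8, 0.2, -2.8]
opening: 0.207
grip_force: 30.0
[527.63456844 200.04925035 147.14891646] 1.8281086211995117
```

View pics/over2.png

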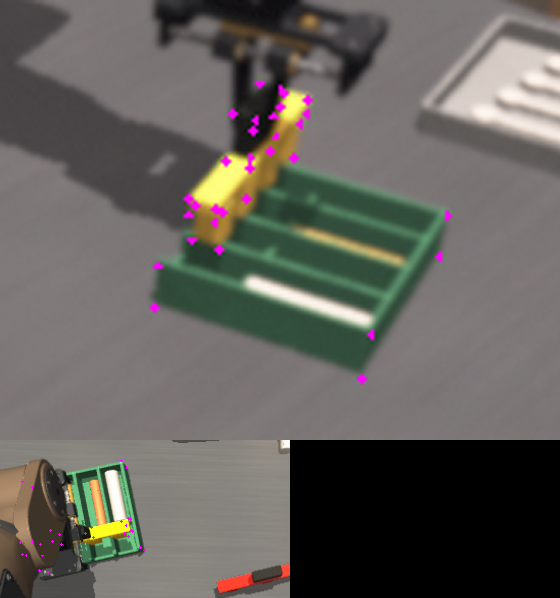

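The gate hangs over the slot row. Its near end is at crop (205,200) and its far end at (300,95), and both sets of fitted points agree. Next I quantify the offset between gate and rack.

Run:
```python
from fit import *
cs=[env.read_camera(n) for n in("scene","top")]
p=env.state()["eef_pos"];z=p[2]-77.5;s0=cv2.imread("pics/scene0.png");t0=cv2.imread("pics/top0.png")
def f2(c,m,P,z,x0):
    S=sup(m);w=np.ones(72)
    r=least_squares(lambda v:sup(proj(c,place(P,v[0],v[1],z,v[2])))-S,x0,loss="soft_l1",x_scale=[10,10,.1],diff_step=1e-4)
    return np.round(r.x,3),round(float(np.sqrt(np.mean(r.fun**2))),2)
m,s=mask(cs[0]["img"],"y",(352,150));print(s.tolist())
print("gate held",f2(cs[0],m,gatepts(),z,[p[0],p[1],.257]),"tcp",p)
for i,(im,n) in enumerate(((s0,(372,180)),(t0,(65,225)))):
    print("rack",f2(cs[i],mask(im,"g",n)[0],rackpts,0,[527,203,.257]))
# initial gate per view
for i,(im,n) in enumerate(((s0,(270,258)),(t0,(285,155)))):
    print("gate0",f2(cs[i],mask(im,"y",n)[0],gatepts(),0,[656,-240,-.1]))
# visible right end of beam in top view
m,s=mask(cs[1]["img"],"y",(115,200));print(s.tolist())
q=proj(cs[1],place(gatepts(),p[0],p[1],z,.257));print("top right extent: seen",m.max(0),"model",q.max(0), "seen ymin",m[:,1].min())
```

```text
[346, 116, 35, 46, 623]
gate held (array([5.23918e+02, 2.07045e+02, 2.70000e-01]), 0.41) tcp [528.00250373 200.3119659  147.94295615]
rack (array([5.19962e+02, 2.12899e+02, 2.70000e-01]), 1.62)
rack (array([5.27033e+02, 2.03186e+02, 2.54000e-01]), 0.8)
gate0 (array([ 6.53027e+02, -2.36011e+02, -9.50000e-02]), 0.82)
gate0 (array([ 6.56647e+02, -2.40859e+02, -1.08000e-01]), 0.78)
[82, 150, 59, 69, 1124]
top right extent: seen [140. 218.] model [142.06408546 225.17666164] seen ymin 150.0
```

Correcting for the per-view bias seen on the bench, the gate centre is about (527.5,202) and the rack's (527,203). That is well inside the 11 mm clearance, so I lower it in stages.

```bash
python3 -m crank '[[1,0,8,0,10],[1,0,16,0,10],[1,0,24,0,10],[1,0,30,0,10],[1,0,35,0,10],[1,0,35,0,10]]' && python3 -m crank '[[0,0,4,0,10],[0,0,8,0,10],[0,0,12,0,10],[0,0,16,0,10],[0,0,19,0,10],[0,0,20,0,10],[0,0,20,0,10]]'
```

```text
t: 7.42
eef_pos: [527.5, 201.8, 111.3]
tcp_rot: [-3.14, 0.0, 1.829]
ft_force: [-0.1, 0.2, -2.6]
opening: 0.207
grip_force: 30.0
t: 8.0
eef_pos: [527.9, 201.9, 92.3]
tcp_rot: [-3.141, 0.0, 1.829]
ft_force: [-0.2, 0.4, -2.6]
opening: 0.207
grip_force: 30.0
```

Tips are about 15 mm above the bench and inside the slots, with no contact force. I lower the last millimetres.

```bash
python3 -m crank '[[0,0,1,0,10],[0,0,2,0,10],[0,0,3,0,10],[0,0,4,0,10],[0,0,5,0,10],[0,0,5,0,10]]'
```

```text
t: 8.5
eef_pos: [527.9, 201.9, 87.4]
tcp_rot: [-3.141, 0.0, 1.829]
ft_force: [-0.3, 0.4, -3.7]
opening: 0.209
grip_force: 30.0
```

```bash
python3 -m crank '[[0,0,0.5,0,10],[0,0,1,0,10],[0,0,1,0,10]]'; python3 -m crank '[[0,0,0.5,0,10],[0,0,1,0,10],[0,0,1,0,10]]'
python3 - <<'E'
from h import *
im=env.read_camera("scene")["img"]
cv2.imwrite("pics/seat1.png",cv2.resize(im[100:210,320:440],(0,0),fx=5,fy=5,interpolation=cv2.INTER_CUBIC))
E
```

```text
t: 8.75
eef_pos: [528.0, 201.9, 86.5]
tcp_rot: [-3.142, 0.0, 1.829]
ft_force: [0.3, 0.3, -3.5]
opening: 0.21
grip_force: 30.0
t: 9.0
eef_pos: [528.0, 201.9, 86.4]
tcp_rot: [3.141, 0.0, 1.829]
ft_force: [-3.8, -0.5, 7.9]
opening: 0.211
grip_force: 30.0
```

View pics/seat1.png

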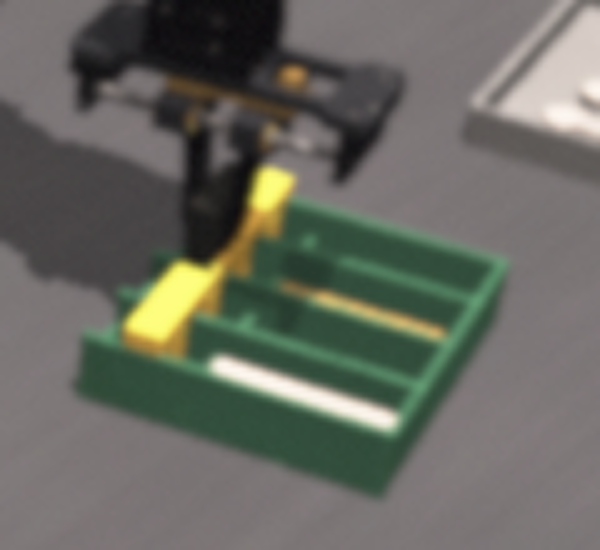

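It is seated: contact reads about 11 N at the expected TCP height of 86.4, and the picture shows the beam on the walls from (150,320) to (270,185) with the teeth between them. I open, then retreat.

```bash
python3 -m crank '[[0,0,-0.5,0,10],[0,0,-0.5,0,24],[0,0,-0.5,0,32],[0,0,-0.5,0,45],[0,0,-0.5,0,60],[0,0,-0.5,0,70],[0,0,-0.5,0,70],[0,0,-0.5,0,70],[0,0,-0.5,0,70],[0,0,-0.5,0,70]]' && python3 -m crank '[[0,0,-5,0,70],[0,0,-20,0,70],[0,0,-45,0,70],[0,0,-75,0,70],[0,0,-105,0,70],[0,0,-130,0,70],[0,0,-140,0,70],[0,0,-140,0,70]]'
python3 - <<'E'
from h import *
im=env.read_camera("scene")["img"]
cv2.imwrite("pics/end.png",cv2.resize(im[100:260,220:440],(0,0),fx=3.5,fy=3.5,interpolation=cv2.INTER_CUBIC))
E
```

```text
t: 9.88
eef_pos: [528.0, 201.9, 86.1]
tcp_rot: [-3.142, 0.0, 1.829]
ft_force: [-0.1, -0.1, 0.3]
opening: 0.721
grip_force: 0.0
t: 10.55
eef_pos: [528.6, 202.2, 228.5]
tcp_rot: [3.137, 0.0, 1.829]
ft_force: [-0.3, -0.4, -0.4]
opening: 0.736
grip_force: 0.0
```

View pics/end.png

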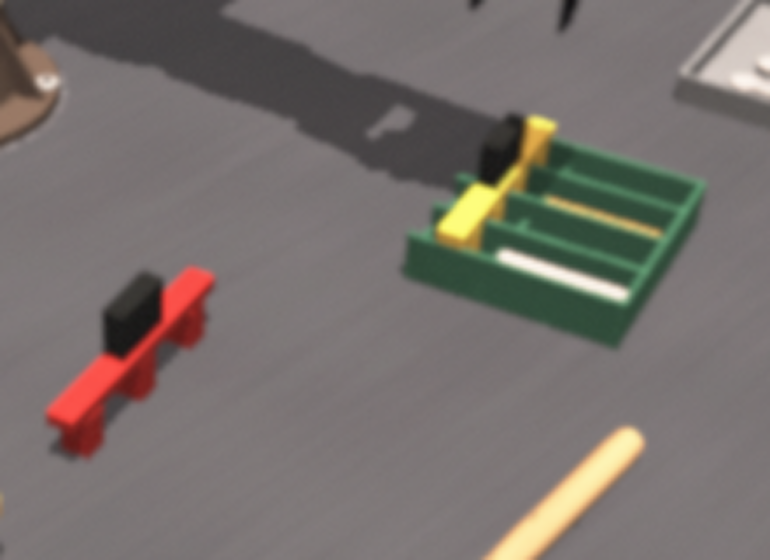

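The gate stands in the rack with its beam flat on the walls, from crop (460,225) to (540,130). The red gate and the hammer are in place and the gripper is clear, so I hand in.

```bash
python3 -c "
from cell import env
print(env.job_done())"
```

```text
the job is handed in; nothing more can be done
None
```

The yellow four-tooth gate is seated in the rack with its beam on the walls and the gripper clear, and the red gate and hammer were left where they stood; I handed the job in at about 10.6 s of the 45 s, and no verdict was returned.

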